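Take the red hand stamp out of its keyhole rack and stand it in the tray

ROBOT

A 6-joint arm with a two-finger parallel gripper is mounted at the origin on a cart in front of the work surface, level with it; the furniture and walls round the work are solid. World frame = base frame: x ahead of the robot, y to its left, z up, the work surface at z = 0. Lengths are in m, angles in degrees, forces in N, time in s.
With the tool pointing down it reaches from about 0.325 to 0.9 m from the base axis. Payload 6.1 kg.
Tool frame: the origin (TCP) lies midway between the tips of the shut fingers; the grasp point (between the pads) lies manip.grip_point_offset behind it (manip.grip_point_offset is the distance from the TCP to the grasp point, in m); z points along the fingers, y is the line along which they close (so a half turn about z gives the same grasp; the last joint's range is limited). The gripper opens to 87 mm and grips with 3 to 60 N. Pads are 19 mm wide; open, the fingers measure 117 mm over their backs; the gripper's body (75 mm by 190 mm) begins 51 mm behind the grasp point.
Start: joints at [-83.829, 12.628, 87.462, -0, 79.91, -7.225], TCP at [0.145, -0.608, 0.223] pointing down, gripper open.
Joint ranges: [-170.65, 170.65], [-52.31, 119.04], [5.05, 147.46], [-71.25, 251.25], [11.57, 151.72], [-153.62, 153.62]. Speed limits (degrees/s): [147.25, 147.25, 172.46, 180, 180, 180].

INTERFACE

Orientations are given as a 3x3 rotation matrix whose columns are the frame's x, y, z axes.
In Python, from cell import manip gives the robot as it stands. The module is installed in compiled form; this text tells all that it offers.
- The arm moves only by the tool send_rows, never from a script. Its argument "series" is a list of rows, each an object with "xyz": the shift along the tool's x, y, z in mm, a list of three; "rot": the turn, a rotation vector about the tool's x, y, z in degrees, a list of three; "claw": the closure, from 0 (fully open) to 1 (shut). A call has 1 to 10 rows; each row is the pose to reach, as a shift and turn from the pose commanded when the call began, along the tool's axes at that moment; what a row does not reach only later rows make up. A row lasts 1/8 s, in which the tool goes at most 62.5 mm and 10.7 degrees, less where a joint would pass 70% of its speed; a pose out of reach is approached as far as the arm can. A call with a gripper value outside its range is refused whole. The fingers move at their own pace and stop on an object; the grip force is fixed at half the most. Time passes only in rows, so rows that repeat a pose let the fingers close. It gives the time, the measured TCP pose, the force, the opening and the grip force at its end, in the units of the state.
- manip.state(): the state, without advancing time (a new reading comes with each control period).
- manip.get_image(name): name is "side" or "top" or "wrist"; returns the picture (420x560x3 uint8, red, green, blue); there is no depth.
- manip.calibration(name): a dict with "K" (3x3 intrinsics, pixels), "pose" (4x4, takes a point from camera to world coordinates); the wrist camera has in their place "hand_eye" (4x4, takes a point from camera to tool coordinates, whose origin is the TCP and whose axes are the flange's). Camera axes: x right, y down, z forward; pixel columns grow to the right and rows downward; lengths in m; the calibration is good to about 2 mm. A picture is of the moment at which its call begins: read the wrist's pose just before it. calibration takes no time and is no camera call.
- manip.sign_off(): hands the job in; it is judged then, once.
The state is a dict: "clock": time; "qpos": joint angles; "qd": joint speeds; "effort": joint torques, N m; "ee_pos": TCP position; "tcp_rot": TCP orientation; "ft_force": force on the tool from outside, world axes, zero at the start; "wrist_torque": the same for the moment, N m; "finger_gap": finger opening in m; "grasp_force": force on a finger pad.
Only numpy, scipy, OpenCV 4.12 (cv2) and the standard library are available. Lean on these libraries where they do the work, as an engineer would, in place of code of your own. Each camera call takes 0.05 s, during which the arm holds its last target. There are 200 camera calls.

TASK

Take the red-handled stamp down from the stamp rack: slide it along its slot to the round wide end, lift it out there, then set it down gently, upright, in the small dark wooden tray and let go. Leave the blue-handled stamp hanging where it is.

Things in the scene. Friction and masses are not known exactly. Their poses are not given: they have to be found in the camera images.
- red_stamp_grip (a point): Middle of the red handle, on the axis of an upright loose stamp 90 mm tall, 0.12 kg; 66 mm above its underside. Upward: head 36 mm dia, 22 high; neck 10 dia, 16 long; collar 36 dia, 4 thick; straight red handle 26 dia, 48 high (grip here). z up. Hangs in a rack slot at the start: collar on the plate, head below it, this point 88 mm over the table; it can rise 8 mm in the slot.
- blue_stamp_grip (a point): Same point on a second stamp, alike but with a blue handle, hanging in the rack's other slot; it stays there. Either stamp may be in either slot.
- rack: Fixed rack; grey plate, top 60 mm over the table, 8 thick; origin on the table, z up; spans x -85..70, y -100..100 mm. Two keyholes along its x, at y = -50 and +50: round hole 60 mm dia centred at x = -40 (robot side), 20 mm wide slot from it to x = +55. Stamps start at x = 15..42; the head passes only the round hole, axis within 10 mm of its centre, lifted over 40 mm.
- tray: Fixed shallow open tray of dark wood, 120 x 120 mm outside, 16 mm high, walls 5 mm thick, floor 5 mm thick. Origin under its centre on the table, z up. A stamp standing in it has its handle's middle 71 mm above the table.
Mind the look-alikes: they are no part of the job. Several things look just like the tray: the one meant starts farthest from the robot's base.

How it is judged (in metres and radians):
On the way, in this order (a step that is already met when the one before it is completed fails the run):
1. the red stamp has been slid to the wide end of its slot, its head still below the plate (x of red_stamp_grip in the frame of rack between -0.06 and -0.024 m and z of red_stamp_grip in the frame of rack below 0.11 m), for 0.05 s.
2. the red stamp has been lifted clear above the rack's plate (height (world z) of red_stamp_grip above 0.126 m), for 0.05 s.
At the end, for the whole second after the job is handed in: The red stamp stands upright (within 10 degrees) on the floor of the dark wooden tray, wholly inside its rim, released and at rest; the blue stamp still hangs within 20 mm of where it was (x of red_stamp_grip in the frame of tray between -0.05 and 0.05 m and y of red_stamp_grip in the frame of tray between -0.05 and 0.05 m and height (world z) of red_stamp_grip between 0.066 and 0.077 m and angle between red_stamp_grip's own z axis and vertical below 0.175 rad and linear speed of red_stamp below 0.02 m/s and contact force between red_stamp and the fingers below 0.05 N and distance of blue_stamp_grip from where it was at the start of the episode below 0.02 m); the robot touches nothing.
It fails at once if the blue stamp is moved more than 20 mm (distance of blue_stamp_grip from where it was at the start of the episode above 0.02 m).
It fails at once if the red stamp is dropped from more than about 2 cm (linear speed of red_stamp above 0.65 m/s and contact force between red_stamp and the fingers below 0.01 N).
It also fails if it takes over 48 s, if anything falls off the work surface, if the arm or the gripper's body presses on something with over 40 N, if the wrist force passes 120 N, or if a joint passes its speed limit or range.

## Working session

There is one attempt and no reset: what is moved stays moved. The work goes in short steps, Python scripts to look and compute and a tool call to move; the robot and the scene stay as the last step left them, time stands still between calls to the robot, and variables do not carry over. Pictures are saved under pics/ and viewed, at most 10 in all, crops included, and the job is handed in when it is done.

Besides the shell and the picture viewer there is one more tool, called after "Request:" by a JSON object that holds its "api" and its "payload", one argument or row to a line. send_rows: Moves the arm, as the interface text tells. Its arguments: {"type":"object","properties":{"series":{"type":"array"}},"required":["series"]}

```bash
mkdir -p pics; python3 - <<'E'
from cell import manip
import cv2,numpy as np
s=manip.state();print(s['clock'],s['ee_pos'],np.round(s['tcp_rot'],3).tolist(),s['finger_gap'],manip.grip_point_offset)
for n in('top','side'):
    im=manip.get_image(n);cv2.imwrite(f'pics/{n}0.png',im[:,:,::-1])
    c=manip.calibration(n);print(n,np.round(c['K'],1).tolist(),np.round(c['pose'],3).tolist())
print(np.round(manip.calibration('wrist')['hand_eye'],3).tolist())
E
```

```text
0.0 [ 0.14473301 -0.60737271  0.221443  ] [[0.973, 0.232, -0.0], [0.232, -0.973, 0.002], [0.0, -0.002, -1.0]] 0.0874516553072826 0.0187
top [[388.4, 0.0, 275.8], [0.0, 388.4, 213.4], [0.0, 0.0, 1.0]] [[0.002, -0.987, 0.161, 0.358], [-1.0, -0.003, -0.008, 0.064], [0.009, -0.161, -0.987, 0.923], [0.0, 0.0, 0.0, 1.0]]
side [[386.8, 0.0, 275.0], [0.0, 386.8, 203.4], [0.0, 0.0, 1.0]] [[-0.875, -0.317, 0.365, 0.125], [-0.483, 0.546, -0.684, 0.684], [0.018, -0.775, -0.632, 0.652], [0.0, 0.0, 0.0, 1.0]]
[[-0.001, -0.961, -0.277, 0.076], [1.0, -0.001, -0.0, 0.001], [-0.0, -0.277, 0.961, -0.163], [0.0, 0.0, 0.0, 1.0]]
```

View pics/top0.png

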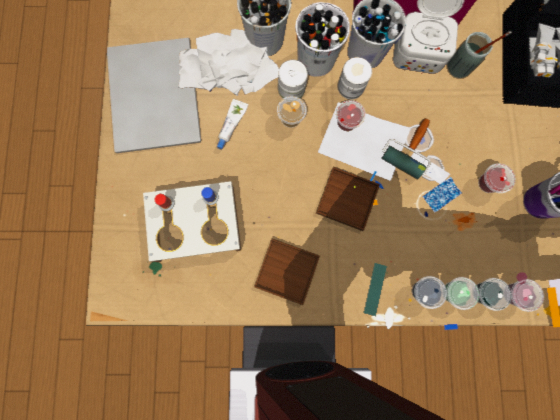

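View pics/side0.png

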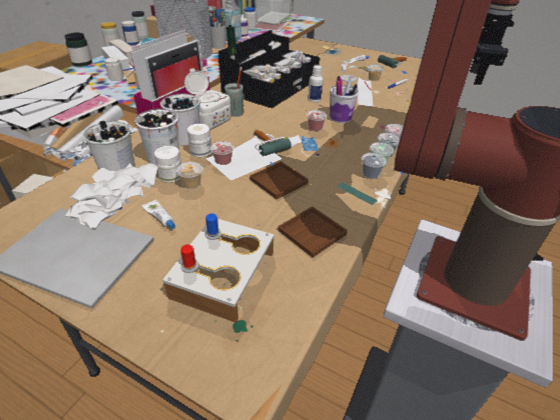

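The top view shows the rack with the red stamp at pixel (162,201) and the blue at (208,194). The round holes are at (169,237) and (215,232). There are two trays, at (348,198) and (287,270), and the first looks farther from the base.

```bash
cat > h.py <<'E'
import numpy as np,cv2
from cell import manip
def ray(K,T,uv,z):
    d=T[:3,:3]@np.linalg.solve(K,[uv[0],uv[1],1]);o=T[:3,3];return o+d*(z-o[2])/d[2]
def wristT(s):
    c=manip.calibration('wrist');T=np.eye(4);T[:3,:3]=s['tcp_rot'];T[:3,3]=s['ee_pos'];return c['K'],T@c['hand_eye']
def blob(mask):
    n,l,st,c=cv2.connectedComponentsWithStats(mask.astype(np.uint8));i=1+np.argmax(st[1:,4]);return c[i],st[i],l==i
E
python3 - <<'E'
from h import *
im=cv2.imread('pics/top0.png').astype(int)
c=manip.calibration('top');K,T=c['K'],c['pose']
b,g,r=im[...,0],im[...,1],im[...,2]
roi=np.zeros(b.shape,bool);roi[175,140]=1;roi[175:275,135:250]=1
for n,m in(('red',(r>120)&(g<60)&roi),('blue',(b>110)&(r<70)&roi)):
    p,st,_=blob(m);print(n,p,st,ray(K,T,p,.105))
m=(r>150)&(b>140)&roi
p,st,l=blob(m);rc=cv2.minAreaRect(np.argwhere(l)[:,::-1].astype(np.float32));print(rc)
print([ray(K,T,q,.06)[:2].round(3).tolist() for q in cv2.boxPoints(rc)])
for x,y in((348,198),(287,270)):
    R=np.zeros(b.shape,bool);R[y-42:y+42,x-42:x+42]=1
    p,st,l=blob((r<95)&(r-b>15)&R);rc=cv2.minAreaRect(np.argwhere(l)[:,::-1].astype(np.float32))
    w=ray(K,T,rc[0],.012);print('tray',rc,w,np.hypot(*w[:2]))
for u in((169,237),(215,232)):print('hole',ray(K,T,u,.06))
E
```

```text
red [160.91578947 199.87368421] [156 195  11  13  95] [0.51969692 0.30295138 0.105     ]
blue [207.21348315 192.93258427] [202 188  11  11  89] [0.53524631 0.20452541 0.105     ]
((189.48587036132812, 220.89144897460938), (69.0177993774414, 92.09671783447266), 82.60040283203125)
[[0.545, 0.366], [0.574, 0.16], [0.418, 0.137], [0.391, 0.337]]
tray ((348.3722229003906, 199.22628784179688), (49.55274200439453, 51.26145935058594), 19.98310661315918) [ 0.54134629 -0.11728198  0.012     ] 0.5539051105921101
tray ((287.90411376953125, 271.58905029296875), (50.327693939208984, 53.136680603027344), 20.556047439575195) [0.3697568  0.02801875 0.012     ] 0.3708168552633803
hole [0.44461487 0.29402468 0.06      ]
hole [0.45608272 0.19222794 0.06      ]
```

```bash
cat >> h.py <<'E'
def plan(p,yang,s=None):
    """tool shift mm and rotvec deg to TCP p, tool down with closing axis at yang deg"""
    from scipy.spatial.transform import Rotation as Ro
    s=s or manip.state();R=np.array(s['tcp_rot']);a=np.radians(yang)
    y=np.array([np.cos(a),np.sin(a),0]);z=np.array([0,0,-1.]);G=np.c_[np.cross(y,z),y,z]
    print('xyz',(1e3*R.T@(np.array(p)-s['ee_pos'])).round(1),'rot',Ro.from_matrix(R.T@G).as_rotvec(degrees=True).round(2))
E
python3 -c "
from h import *
plan([.46,-.2,.24],8.3);plan([.52,.303,.22],8.3)"
```

```text
xyz [ 401.1 -323.4  -17.8] rot [-7.000e-02 -8.000e-02 -8.491e+01]
xyz [ 576.  -798.7    3. ] rot [-7.000e-02 -8.000e-02 -8.491e+01]
```

Request:
{"api": "send_rows", "payload": {
  "series": [
    {"xyz":[401,-323,-18],"rot":[0,0,-85],"claw":0},
    {"xyz":[401,-323,-18],"rot":[0,0,-85],"claw":0},
    {"xyz":[401,-323,-18],"rot":[0,0,-85],"claw":0},
    {"xyz":[401,-323,-18],"rot":[0,0,-85],"claw":0},
    {"xyz":[401,-323,-18],"rot":[0,0,-85],"claw":0},
    {"xyz":[401,-323,-18],"rot":[0,0,-85],"claw":0},
    {"xyz":[401,-323,-18],"rot":[0,0,-85],"claw":0},
    {"xyz":[401,-323,-18],"rot":[0,0,-85],"claw":0},
    {"xyz":[401,-323,-18],"rot":[0,0,-85],"claw":0},
    {"xyz":[401,-323,-18],"rot":[0,0,-85],"claw":0}
  ]
}}

```text
clock: 1.35
ee_pos: [0.4601, -0.2003, 0.2401]
tcp_rot: [[-0.147, 0.989, -0.001], [0.989, 0.147, 0.0], [0.0, -0.001, -1.0]]
ft_force: [-1.1, -0.2, -0.7]
finger_gap: 0.0868
grasp_force: 0.0
```

```bash
python3 -c "
from h import *
plan([.52,.303,.22],8.3)"
```

```text
xyz [489.1 133.2  20.1] rot [-0.05 -0.01  0.14]
```

Request:
{"api": "send_rows", "payload": {
  "series": [
    {"xyz":[489,133,20],"rot":[0,0,0],"claw":0},
    {"xyz":[489,133,20],"rot":[0,0,0],"claw":0},
    {"xyz":[489,133,20],"rot":[0,0,0],"claw":0},
    {"xyz":[489,133,20],"rot":[0,0,0],"claw":0},
    {"xyz":[489,133,20],"rot":[0,0,0],"claw":0},
    {"xyz":[489,133,20],"rot":[0,0,0],"claw":0},
    {"xyz":[489,133,20],"rot":[0,0,0],"claw":0},
    {"xyz":[489,133,20],"rot":[0,0,0],"claw":0},
    {"xyz":[489,133,20],"rot":[0,0,0],"claw":0},
    {"xyz":[489,133,20],"rot":[0,0,0],"claw":0}
  ]
}}

```text
clock: 2.6
ee_pos: [0.5207, 0.3007, 0.2198]
tcp_rot: [[-0.145, 0.989, -0.001], [0.989, 0.145, -0.001], [-0.001, -0.001, -1.0]]
ft_force: [0.1, -0.8, -0.1]
finger_gap: 0.0872
grasp_force: 0.0
```

```bash
python3 - <<'E'
from h import *
s=manip.state();im=manip.get_image('wrist');cv2.imwrite('pics/w1.png',im[:,:,::-1])
print(s['ee_pos'])
K,T=wristT(s);im=im.astype(int);r,g,b=im[...,0],im[...,1],im[...,2]
for n,m in(('red',(r>110)&(g<70)&(b<70)&(r-g>70)),('blue',(b>90)&(r<70)&(b-r>60))):
    p,st,_=blob(m);print(n,p,st)
E
```

```text
[0.52065871 0.30073138 0.21984635]
red [280.44223602 207.87080745] [265 185  33  39 805]
blue [280.83928571 333.17857143] [270 331  23   7 112]
```

View pics/w1.png

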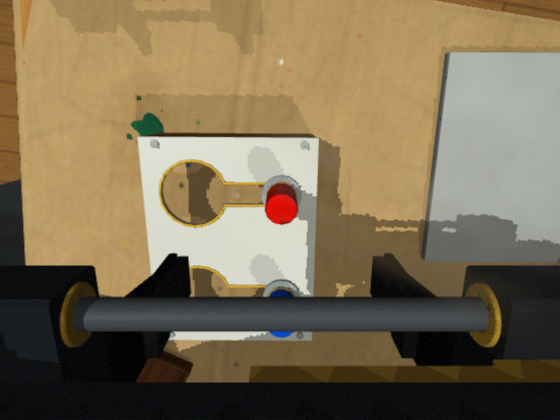

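The wrist view shows the red cap centred at about (281,208), the round hole centre at (193,192), and the rack's near edge running from (139,139) to (318,138). The rack is well aligned with the tool.

```bash
python3 - <<'E'
from h import *
s=manip.state();K,T=wristT(s)
c=ray(K,T,(281.5,208.5),.112);h=ray(K,T,(193,192.5),.06)
print('cap',c,'hole',h,'ang',np.degrees(np.arctan2(*(c-h)[1::-1])),np.hypot(*(c-h)[:2]))
a,b=ray(K,T,(139,139),.06),ray(K,T,(318,138),.06);print(a,b,np.degrees(np.arctan2(*(b-a)[1::-1])))
d=ray(K,T,(311,340),.06);print(d,np.degrees(np.arctan2(*(b-d)[1::-1]))-90)
plan([c[0],c[1],.0735],8.3)
E
```

```text
cap [0.52101944 0.30303023 0.112     ] hole [0.44265554 0.29259436 0.06      ] ang 7.585557351474892 0.07905573001557144
[0.39304675 0.33293672 0.06      ] [0.54518871 0.35574809 0.06      ] 8.527109882215198
[0.57242899 0.15750911 0.06      ] 7.824087647302022
xyz [  2.9   0.8 146.6] rot [-0.05  0.07 -0.03]
```

Request:
{"api": "send_rows", "payload": {
  "series": [
    {"xyz":[3,1,50],"rot":[0,0,0],"claw":0},
    {"xyz":[3,1,90],"rot":[0,0,0],"claw":0},
    {"xyz":[3,1,120],"rot":[0,0,0],"claw":0},
    {"xyz":[3,1,138],"rot":[0,0,0],"claw":0},
    {"xyz":[3,1,146],"rot":[0,0,0],"claw":0},
    {"xyz":[3,1,146],"rot":[0,0,0],"claw":0.5},
    {"xyz":[3,1,146],"rot":[0,0,0],"claw":1},
    {"xyz":[3,1,146],"rot":[0,0,0],"claw":1},
    {"xyz":[3,1,146],"rot":[0,0,0],"claw":1},
    {"xyz":[3,1,146],"rot":[0,0,0],"claw":1}
  ]
}}

```text
clock: 3.9
ee_pos: [0.5209, 0.3056, 0.0748]
tcp_rot: [[-0.146, 0.989, 0.0], [0.989, 0.146, 0.0], [0.0, 0.0, -1.0]]
ft_force: [-0.4, -0.6, 0.1]
finger_gap: 0.045
grasp_force: 0.0
```

Request:
{"api": "send_rows", "payload": {
  "series": [
    {"xyz":[-2,0,0],"rot":[0,0,0],"claw":1},
    {"xyz":[-2,0,0],"rot":[0,0,0],"claw":1},
    {"xyz":[-2,0,0],"rot":[0,0,0],"claw":1},
    {"xyz":[-2,0,0],"rot":[0,0,0],"claw":1},
    {"xyz":[-2,0,0],"rot":[0,0,0],"claw":1},
    {"xyz":[-2,0,0],"rot":[0,0,0],"claw":1},
    {"xyz":[-2,0,0],"rot":[0,0,0],"claw":1}
  ]
}}

```text
clock: 4.78
ee_pos: [0.5211, 0.3035, 0.0745]
tcp_rot: [[-0.146, 0.989, -0.0], [0.989, 0.146, 0.0], [0.0, -0.0, -1.0]]
ft_force: [0.6, 0.7, 0.0]
finger_gap: 0.0255
grasp_force: 30.0
```

Request:
{"api": "send_rows", "payload": {
  "series": [
    {"xyz":[0,0,-2],"rot":[0,0,0],"claw":1},
    {"xyz":[0,0,-3],"rot":[0,0,0],"claw":1},
    {"xyz":[0,-10,-3],"rot":[0,0,0],"claw":1},
    {"xyz":[0,-20,-3],"rot":[0,0,0],"claw":1}
  ]
}}

```text
clock: 5.28
ee_pos: [0.5003, 0.3003, 0.0774]
tcp_rot: [[-0.146, 0.989, -0.001], [0.989, 0.146, -0.0], [-0.0, -0.001, -1.0]]
ft_force: [-0.6, -1.9, -1.0]
finger_gap: 0.0248
grasp_force: 30.0
```

Request:
{"api": "send_rows", "payload": {
  "series": [
    {"xyz":[0,-12,0],"rot":[0,0,0],"claw":1},
    {"xyz":[0.5,-24,0],"rot":[0,0,0],"claw":1},
    {"xyz":[0.5,-36,0],"rot":[0,0,0],"claw":1},
    {"xyz":[1,-48,0],"rot":[0,0,0],"claw":1},
    {"xyz":[1,-55,0],"rot":[0,0,0],"claw":1},
    {"xyz":[1,-59,0],"rot":[0,0,0],"claw":1},
    {"xyz":[1,-59,0],"rot":[0,0,0],"claw":1},
    {"xyz":[1,-59,0],"rot":[0,0,0],"claw":1}
  ]
}}

```text
clock: 6.28
ee_pos: [0.4432, 0.2929, 0.0777]
tcp_rot: [[-0.146, 0.989, 0.0], [0.989, 0.146, 0.0], [0.0, 0.0, -1.0]]
ft_force: [-0.6, 0.1, -0.4]
finger_gap: 0.0251
grasp_force: 30.0
```

```bash
python3 - <<'E'
from h import *
im=manip.get_image('wrist');cv2.imwrite('pics/w2.png',im[:,:,::-1])
im=manip.get_image('side');cv2.imwrite('pics/s2.png',cv2.resize(im[170:350,120:320,::-1],None,fx=3,fy=3))
E
```

```text
(no output)
```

View pics/w2.png

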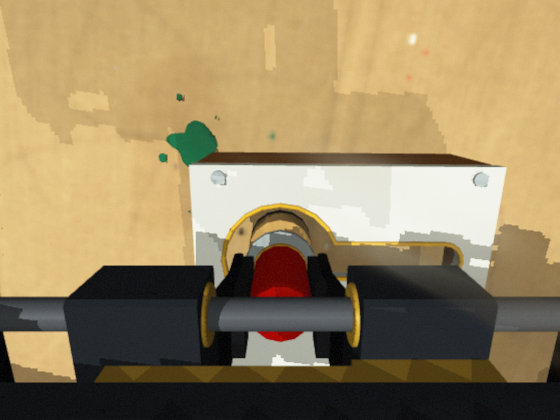

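View pics/s2.png

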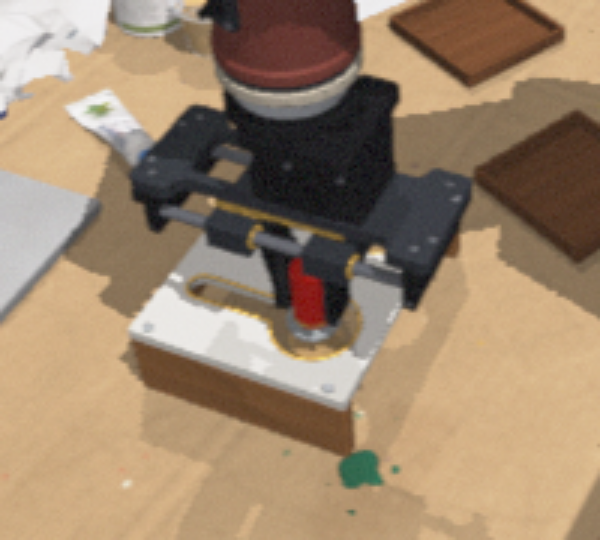

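The red stamp is held in the round hole, whose rim is centred around column 280 with the stamp axis at the same column. I'll lift it straight up.

Request:
{"api": "send_rows", "payload": {
  "series": [
    {"xyz":[0,0,-8],"rot":[0,0,0],"claw":1},
    {"xyz":[0,0,-18],"rot":[0,0,0],"claw":1},
    {"xyz":[0,0,-30],"rot":[0,0,0],"claw":1},
    {"xyz":[0,0,-45],"rot":[0,0,0],"claw":1},
    {"xyz":[0,0,-65],"rot":[0,0,0],"claw":1},
    {"xyz":[0,0,-90],"rot":[0,0,0],"claw":1},
    {"xyz":[0,0,-110],"rot":[0,0,0],"claw":1},
    {"xyz":[0,0,-120],"rot":[0,0,0],"claw":1},
    {"xyz":[0,0,-120],"rot":[0,0,0],"claw":1}
  ]
}}

```text
clock: 7.5
ee_pos: [0.4433, 0.2931, 0.1986]
tcp_rot: [[-0.146, 0.989, 0.002], [0.989, 0.146, 0.001], [0.001, 0.002, -1.0]]
ft_force: [0.5, -0.1, -0.5]
finger_gap: 0.0254
grasp_force: 30.0
```

```bash
python3 -c "
from h import *
plan([.541,-.117,.2],8.3)"
```

```text
xyz [-420.    36.8   -1.6] rot [ 0.11 -0.03  0.1 ]
```

Request:
{"api": "send_rows", "payload": {
  "series": [
    {"xyz":[-30,3,0],"rot":[0,0,0],"claw":1},
    {"xyz":[-75,7,0],"rot":[0,0,0],"claw":1},
    {"xyz":[-125,11,0],"rot":[0,0,0],"claw":1},
    {"xyz":[-180,16,0],"rot":[0,0,0],"claw":1},
    {"xyz":[-235,21,0],"rot":[0,0,0],"claw":1},
    {"xyz":[-290,26,0],"rot":[0,0,0],"claw":1},
    {"xyz":[-340,30,0],"rot":[0,0,0],"claw":1},
    {"xyz":[-385,34,0],"rot":[0,0,0],"claw":1},
    {"xyz":[-410,36,0],"rot":[0,0,0],"claw":1},
    {"xyz":[-420,37,0],"rot":[0,0,0],"claw":1}
  ]
}}

```text
clock: 8.75
ee_pos: [0.5402, -0.1184, 0.1963]
tcp_rot: [[-0.144, 0.99, -0.002], [0.99, 0.144, 0.001], [0.001, -0.002, -1.0]]
ft_force: [-0.3, 0.2, -1.0]
finger_gap: 0.0252
grasp_force: 30.0
```

```bash
python3 - <<'E'
from h import *
s=manip.state();print(s['ee_pos'],s['finger_gap'])
plan([.541,-.117,.061],8.3)
im=manip.get_image('wrist');cv2.imwrite('pics/w3.png',im[:,:,::-1])
E
```

```text
[ 0.54016837 -0.11837915  0.19630067] 0.02517774167467676
xyz [  1.1   1.3 135.3] rot [-0.1  -0.05 -0.02]
```

View pics/w3.png

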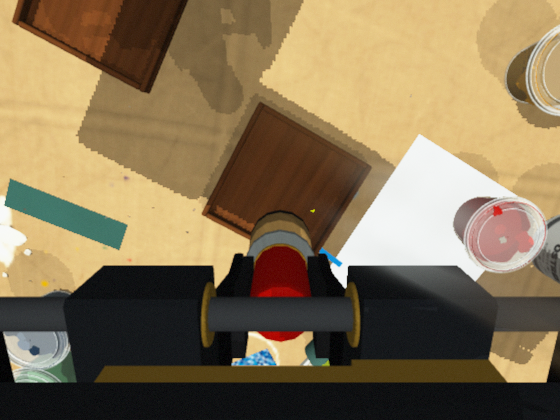

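The wrist view shows the tray rim corners at (261,103), (370,168) and (203,212). I'll check its centre from the two opposite ones.

```bash
python3 - <<'E'
from h import *
s=manip.state();K,T=wristT(s)
q=[ray(K,T,u,.016) for u in((261,103),(370,168),(203,212))]
print(np.round(q,3),(q[1]+q[2])/2,np.linalg.norm(q[0]-q[1]),np.linalg.norm(q[0]-q[2]))
plan([*((q[1]+q[2])/2)[:2],.061],8.3)
E
```

```text
[[ 0.511 -0.041  0.016]
 [ 0.62  -0.084  0.016]
 [ 0.469 -0.149  0.016]] [ 0.54432478 -0.11663517  0.016     ] 0.11641094518987294 0.1159428255589616
xyz [  1.4   4.4 135.5] rot [-0.09 -0.02  0.01]
```

Request:
{"api": "send_rows", "payload": {
  "series": [
    {"xyz":[1,3,35],"rot":[0,0,0],"claw":1},
    {"xyz":[1,3,75],"rot":[0,0,0],"claw":1},
    {"xyz":[1,3,105],"rot":[0,0,0],"claw":1},
    {"xyz":[1,3,122],"rot":[0,0,0],"claw":1},
    {"xyz":[1,3,130],"rot":[0,0,0],"claw":1},
    {"xyz":[1,3,134],"rot":[0,0,0],"claw":1},
    {"xyz":[1,3,135],"rot":[0,0,0],"claw":1},
    {"xyz":[1,3,135],"rot":[0,0,0],"claw":1}
  ]
}}

```text
clock: 9.8
ee_pos: [0.5441, -0.116, 0.0634]
tcp_rot: [[-0.146, 0.989, 0.001], [0.989, 0.146, -0.0], [-0.001, 0.001, -1.0]]
ft_force: [0.1, 0.3, -1.1]
finger_gap: 0.0251
grasp_force: 30.0
```

Request:
{"api": "send_rows", "payload": {
  "series": [
    {"xyz":[0,0,2],"rot":[0,0,0],"claw":1},
    {"xyz":[0,0,3],"rot":[0,0,0],"claw":1},
    {"xyz":[0,0,4],"rot":[0,0,0],"claw":1},
    {"xyz":[0,0,4],"rot":[0,0,0],"claw":1}
  ]
}}

```text
clock: 10.3
ee_pos: [0.5434, -0.1158, 0.0584]
tcp_rot: [[-0.146, 0.989, -0.0], [0.989, 0.146, 0.0], [0.0, -0.0, -1.0]]
ft_force: [-0.3, 0.2, -1.4]
finger_gap: 0.0253
grasp_force: 30.0
```

Contact is near, so I'll creep down.

Request:
{"api": "send_rows", "payload": {
  "series": [
    {"xyz":[0,0,0.5],"rot":[0,0,0],"claw":1},
    {"xyz":[0,0,1],"rot":[0,0,0],"claw":1},
    {"xyz":[0,0,1],"rot":[0,0,0],"claw":1}
  ]
}}

```text
clock: 10.68
ee_pos: [0.5435, -0.1158, 0.0575]
tcp_rot: [[-0.146, 0.989, -0.0], [0.989, 0.146, 0.0], [0.0, -0.0, -1.0]]
ft_force: [-0.1, 0.2, -0.7]
finger_gap: 0.0251
grasp_force: 30.0
```

Request:
{"api": "send_rows", "payload": {
  "series": [
    {"xyz":[0,0,0.5],"rot":[0,0,0],"claw":1},
    {"xyz":[0,0,1],"rot":[0,0,0],"claw":1},
    {"xyz":[0,0,1],"rot":[0,0,0],"claw":1}
  ]
}}

```text
clock: 11.05
ee_pos: [0.5437, -0.1158, 0.0574]
tcp_rot: [[-0.146, 0.989, 0.0], [0.989, 0.146, -0.0], [-0.0, 0.0, -1.0]]
ft_force: [-3.6, 1.3, 6.0]
finger_gap: 0.025
grasp_force: 30.0
```

The force is 6 N upward, so the stamp stands on the floor. I'll release it and go up.

Request:
{"api": "send_rows", "payload": {
  "series": [
    {"xyz":[0,0,0],"rot":[0,0,0],"claw":0.6},
    {"xyz":[0,0,0],"rot":[0,0,0],"claw":0.4},
    {"xyz":[0,0,0],"rot":[0,0,0],"claw":0},
    {"xyz":[0,0,0],"rot":[0,0,0],"claw":0},
    {"xyz":[0,0,0],"rot":[0,0,0],"claw":0},
    {"xyz":[0,0,0],"rot":[0,0,0],"claw":0},
    {"xyz":[0,0,0],"rot":[0,0,0],"claw":0},
    {"xyz":[0,0,0],"rot":[0,0,0],"claw":0}
  ]
}}

```text
clock: 12.05
ee_pos: [0.5435, -0.1158, 0.0565]
tcp_rot: [[-0.146, 0.989, -0.0], [0.989, 0.146, -0.0], [-0.0, -0.0, -1.0]]
ft_force: [-1.4, 0.1, 0.5]
finger_gap: 0.0862
grasp_force: 0.0
```

Request:
{"api": "send_rows", "payload": {
  "series": [
    {"xyz":[0,0,-15],"rot":[0,0,0],"claw":0},
    {"xyz":[0,0,-40],"rot":[0,0,0],"claw":0},
    {"xyz":[0,0,-80],"rot":[0,0,0],"claw":0},
    {"xyz":[0,0,-120],"rot":[0,0,0],"claw":0},
    {"xyz":[0,0,-150],"rot":[0,0,0],"claw":0},
    {"xyz":[0,0,-160],"rot":[0,0,0],"claw":0},
    {"xyz":[0,0,-160],"rot":[0,0,0],"claw":0},
    {"xyz":[0,0,-160],"rot":[0,0,0],"claw":0}
  ]
}}

```text
clock: 13.05
ee_pos: [0.5426, -0.1155, 0.2149]
tcp_rot: [[-0.146, 0.989, -0.002], [0.989, 0.146, 0.001], [0.001, -0.002, -1.0]]
ft_force: [-0.2, -0.7, 0.4]
finger_gap: 0.0869
grasp_force: 0.0
```

```bash
python3 - <<'E'
from h import *
im=manip.get_image('side');cv2.imwrite('pics/s4.png',cv2.resize(im[100:320,150:370,::-1],None,fx=2.6,fy=2.6))
E
```

```text
(no output)
```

View pics/s4.png

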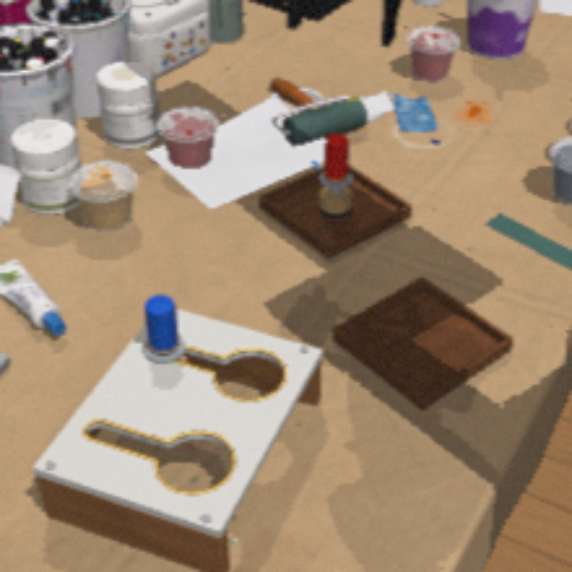

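The red stamp stands upright in the far tray at (336,185) in this crop. The blue one still hangs at (162,325), and the gripper is clear.

```bash
python3 -c "
from cell import manip
print(manip.sign_off())"
```

```text
the job is handed in; nothing more can be done
None
```

The red stamp stands upright and released near the centre of the far dark tray, the blue stamp still hangs in its slot, and the job is handed in at about 13 s; the hand-in returned no verdict.

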